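# End of the slide rinse: water off, baskets up to drip, tray drained

## Task

The slides have been rinsed: first turn the blue water lever fully shut, to its stop across the pipe, while all the baskets still stand in the tray. Then hang every slide basket by its handle on the drip rack, one to a hook, and only when all of them hang there turn the red drain lever fully open, to its stop in line with the pipe. Leave the stain jars and the spray bottle as they stand.

Things in the scene. Friction and masses are not known exactly. Their poses are not given: they have to be found in the camera images.
- tray: Fixed stainless rinse tray, 156 (x) x 453 (y) x 28 mm high, open on top, origin centre of underside. Four wells in a row at tray y = -172.5, -57.5, +57.5, +172.5 mm, each 136 (x) x 78 (y) mm inside with its floor 6 mm above the counter, divided by flat ribs 26 mm high.
- rack: Fixed drip rack, base 130 x 490 mm, origin on its underside at mid-width, under the line of low points. Four green hooks, 10 mm thick, at rack y = -172.5, -57.5, +57.5, +172.5 mm reach along rack -x (robot side) from a crossbar 60 mm to +x of their low points, top 221 mm above the counter. Each dips to the low point, then turns up to a tip 28 mm to -x of it, top 237 mm above the counter.
- hook0 (a point): Low point of the green hook rightmost (rack -y), on the bar's centre line, 200 mm above the counter; a hung basket's bar point comes to rest about 9 mm above it.
- hook1 (a point): Low point of the green hook second from the right, on the bar's centre line, 200 mm above the counter; a hung basket's bar point comes to rest about 9 mm above it.
- hook2 (a point): Low point of the green hook third from the right, on the bar's centre line, 200 mm above the counter; a hung basket's bar point comes to rest about 9 mm above it.
- hook3 (a point): Low point of the green hook leftmost (rack +y), on the bar's centre line, 200 mm above the counter; a hung basket's bar point comes to rest about 9 mm above it.
- basket0: Steel slide basket, 0.2 kg, may be absent; starts upright in a well. Open box 76 (x) x 52 (y) x 48 mm; origin centre of underside. Rigid arched handle over its middle: two flat uprights 14 mm wide (x), outer faces 52 mm apart in y (grip them there, 105 mm up, closing along y), and a round 8 mm top bar along y, top 128 mm up. A hook passes along x through the opening: 42 mm wide, 48 to 120 mm up.
- basket0_bar (a point): Middle of the handle bar of basket0, on its centre line, 124 mm above the underside.
- basket1: Steel slide basket, 0.2 kg, may be absent; starts upright in a well. Open box 76 (x) x 52 (y) x 48 mm; origin centre of underside. Rigid arched handle over its middle: two flat uprights 14 mm wide (x), outer faces 52 mm apart in y (grip them there, 105 mm up, closing along y), and a round 8 mm top bar along y, top 128 mm up. A hook passes along x through the opening: 42 mm wide, 48 to 120 mm up.
- basket1_bar (a point): Middle of the handle bar of basket1, on its centre line, 124 mm above the underside.
- basket2: Steel slide basket, 0.2 kg, may be absent; starts upright in a well. Open box 76 (x) x 52 (y) x 48 mm; origin centre of underside. Rigid arched handle over its middle: two flat uprights 14 mm wide (x), outer faces 52 mm apart in y (grip them there, 105 mm up, closing along y), and a round 8 mm top bar along y, top 128 mm up. A hook passes along x through the opening: 42 mm wide, 48 to 120 mm up.
- basket2_bar (a point): Middle of the handle bar of basket2, on its centre line, 124 mm above the underside.
- basket3: Steel slide basket, 0.2 kg, may be absent; starts upright in a well. Open box 76 (x) x 52 (y) x 48 mm; origin centre of underside. Rigid arched handle over its middle: two flat uprights 14 mm wide (x), outer faces 52 mm apart in y (grip them there, 105 mm up, closing along y), and a round 8 mm top bar along y, top 128 mm up. A hook passes along x through the opening: 42 mm wide, 48 to 120 mm up.
- basket3_bar (a point): Middle of the handle bar of basket3, on its centre line, 124 mm above the underside.
- supply_valve: Fixed quarter-turn valve with the blue lever: dark base 180 (x) x 50 (y) mm, copper pipe along x (top 63 mm above the counter), brass body 78 mm high. Origin centre of the underside, straight below the lever's upright pivot axis. The two valves stand left and right of the tray, which is which varies.
- supply_lever (a joint): The rinse-water supply: starts open or nearly so. 0 = lever in line with the pipe, pointing to valve -x (water on); 1.571 = lever across the pipe, pointing to valve -y, at the end stop (shut). It grows anticlockwise seen from above. It stays where it is left; about 2 N at the sleeve moves it.
- supply_grip (a point): On the blue lever's sleeve, 85 mm from the pivot axis, 105 mm above the counter. The sleeve is 20 mm wide and 22 mm high (94 to 116 mm above the counter), from 42 to 112 mm out from the axis.
- drain_valve: Fixed quarter-turn valve with the red lever: dark base 180 (x) x 50 (y) mm, copper pipe along x (top 63 mm above the counter), brass body 78 mm high. Origin centre of the underside, straight below the lever's upright pivot axis. The two valves stand left and right of the tray, which is which varies.
- drain_lever (a joint): The tray's drain: starts shut or nearly so. 0 = lever across the pipe, pointing to valve -y (shut); 1.571 = lever in line with the pipe, pointing to valve -x, at the end stop (open). It grows clockwise seen from above. It stays where it is left; about 2 N at the sleeve moves it.
- drain_grip (a point): On the red lever's sleeve, 85 mm from the pivot axis, 105 mm above the counter. The sleeve is 20 mm wide and 22 mm high (94 to 116 mm above the counter), from 42 to 112 mm out from the axis.
- jar_red: Loose square red stain jar with a dark lid, 64 x 64 x 76 mm, bystander. Origin centre of underside.
- jar_violet: Loose square violet stain jar with a dark lid, 64 x 64 x 76 mm, bystander. Origin centre of underside.
- spray: Loose spray bottle, 48 mm across, 150 mm high, bystander. Origin centre of underside.

How it is judged:
By the outcome, as a careful person would: the job done as asked, in the order asked, and still so for the second after the job is handed in, with the robot touching nothing.
Of basket0, basket1, basket2, basket3 only 3 to 4 are there at a start; the rules pass over those that are not, and their reading is None.
At some moment in a run one of basket0, basket1, basket2, basket3 may be knocked a few centimetres aside while the robot is not near it.
It also fails if it takes over 210 s, if anything falls off the work surface, if the arm or the gripper's body presses on something with over 40 N, if the wrist force passes 120 N, or if a joint passes its speed limit or range.

## Robot

A 6-joint arm with a two-finger parallel gripper is mounted at the origin on the work surface. World frame = base frame: x ahead of the robot, y to its left, z up, the work surface at z = 0. Lengths are in m, angles in degrees, forces in N, time in s.
With the tool pointing down it reaches from about 0.375 to 0.9 m from the base axis. Payload 3.1 kg.
Tool frame: the origin (TCP) lies on the centre line of the jaws, within the pads' length; the fingertips stand 8 mm ahead of it and the grasp point (between the pads) lies 11 mm behind it (bot.tip_extent is the distance from the TCP to the fingertips, in m); z points along the fingers, y is the line along which they close (so a half turn about z gives the same grasp; the last joint's range is limited). The gripper opens to 87 mm and grips with 3 to 60 N. Pads are 19 mm wide; open, the fingers measure 117 mm over their backs; the gripper's body (75 mm by 190 mm) begins 51 mm behind the grasp point.
Start: joints at [-75.659, 30.224, 82.088, -0, 67.689, -10.227], TCP at [0.26, -0.568, 0.231] pointing down, gripper open.
Joint ranges: [-176.69, 176.69], [-43.24, 126.21], [12.49, 139.97], [-82, 262], [0, 151.66], [-163.58, 163.58]. Speed limits (degrees/s): [159.86, 159.86, 180, 180, 180, 180].

## Interface

Orientations are given as a 3x3 rotation matrix whose columns are the frame's x, y, z axes.
In Python, from rig import bot, vision, workorder gives the robot as it stands.
- The arm moves only by the shell command python3 -m handwheel 'ROWS'. ROWS is JSON, a list of rows, each an object with "delta_rot": the turn, a rotation vector about the tool's x, y, z in rad, a list of three; "xyz": the shift along the tool's x, y, z in mm, a list of three; "hand": the closure, from -1 (fully open) to 1 (shut). A call has exactly 5 rows; each row is the pose to reach, as a shift and turn from the pose commanded when the call began, along the tool's axes at that moment; what a row does not reach only later rows make up. A row lasts 1/8 s, in which the tool goes at most 62.5 mm and 10.7 degrees, less where a joint would pass 70% of its speed; a pose out of reach is approached as far as the arm can. A call with a gripper value outside its range is refused whole. The fingers move at their own pace and stop on an object; the grip force is fixed at half the most. Time passes only in rows, so rows that repeat a pose let the fingers close, or fill a call up. It gives the time, the measured TCP pose, the force, the opening and the grip force at its end, in the units of the state.
- bot.read_state(): the state, without advancing time (a new reading comes with each control period).
- vision.capture(name): name is "scene" or "side" or "wrist"; returns the picture (420x560x3 uint8, red, green, blue); there is no depth.
- vision.camera_model(name): a dict with "camera_matrix" (3x3 intrinsics, pixels), "camera_from_world" (4x4, takes a point from world to camera coordinates). Camera axes: x right, y up, looking along -z (the intrinsics and any distortion apply to the point x, -y, -z); pixel columns grow to the right and rows downward; lengths in m; the calibration is good to about 2 mm. A picture is of the moment at which its call begins: read the wrist's pose just before it. camera_model takes no time and is no camera call; for the wrist camera it gives the pose at the moment of the call.
- workorder.hand_in(): hands the job in; it is judged then, once.
The state is a dict: "time_s": time; "joint_positions": joint angles; "qvel": joint speeds; "tau": joint torques, N m; "position": TCP position; "tcp_rot": TCP orientation; "force": force on the tool from outside, world axes, zero at the start; "moment": the same for the moment, N m; "opening": opening from 0.0 (shut) to 1.0 (fully open); "grasp_force": force on a finger pad.
Only numpy, scipy, OpenCV 4.12 (cv2) and the standard library are available. Lean on these libraries where they do the work, as an engineer would, in place of code of your own. Each camera call takes 0.05 s, during which the arm holds its last target. There are 200 camera calls.

## Working session

There is one attempt and no reset: what is moved stays moved. The work goes in short steps, Python scripts to look and compute and a shell command to move; the robot and the scene stay as the last step left them, time stands still between calls to the robot, and variables do not carry over. Pictures are saved under pics/ and viewed, at most 14 in all, crops included, and the job is handed in when it is done.

```bash
ls; mkdir -p pics
python3 - <<'E'
from rig import bot, vision
import cv2, numpy as np
s=bot.read_state(); print(s['time_s'],s['position'],np.round(s['tcp_rot'],3).tolist(),s['opening'])
for n in ('scene','side'):
    im=vision.capture(n); cv2.imwrite(f'pics/{n}0.png',im[:,:,::-1]); m=vision.camera_model(n); print(n,{k:np.round(v,3).tolist() if not isinstance(v,str) else v for k,v in m.items()})
E
```

```text
pics
0.0 [ 0.25971369 -0.56770104  0.22955736] [[0.909, 0.416, -0.001], [0.416, -0.909, 0.002], [0.0, -0.002, -1.0]] 0.9950284385017664
scene {'camera_matrix': [[389.502, 0.0, 283.211], [0.0, 389.502, 207.231], [0.0, 0.0, 1.0]], 'camera_from_world': [[0.056, 0.998, -0.008, -0.029], [-0.772, 0.048, 0.634, 0.396], [0.633, -0.029, 0.773, -1.382], [0.0, 0.0, 0.0, 1.0]]}
side {'camera_matrix': [[426.836, 0.0, 278.231], [0.0, 426.836, 200.221], [0.0, 0.0, 1.0]], 'camera_from_world': [[-0.701, -0.713, 0.002, 0.436], [0.428, -0.419, 0.801, -0.378], [-0.57, 0.562, 0.599, -0.955], [0.0, 0.0, 0.0, 1.0]]}
```

View pics/scene0.png

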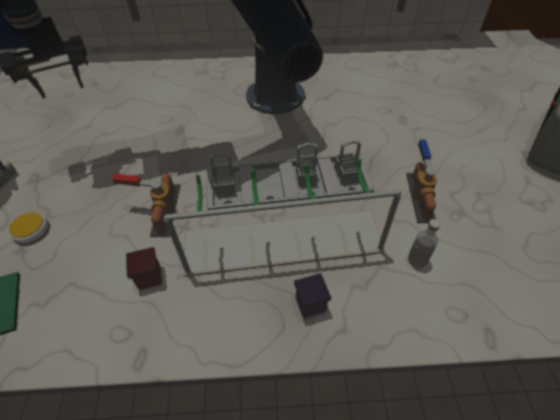

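View pics/side0.png

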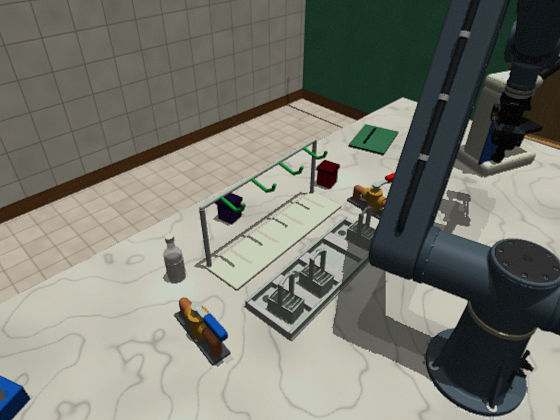

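The scene view (robot at the top, image right = +y) shows three baskets at about (222,172), (306,160) and (349,158). The green hooks are at x≈199/254/309/362, the blue lever at (425,148) and the red lever at (127,179). The side view agrees.

```bash
cat > h.py <<'E'
from rig import bot, vision
import cv2, numpy as np
def cam(n):
    m=vision.camera_model(n); return np.array(m['camera_matrix']),np.array(m['camera_from_world']),m
def ray(n,uv,c=None):
    K,T,_=c or cam(n); d=np.linalg.inv(K)@[uv[0],uv[1],1]; d=np.array([d[0],-d[1],-d[2]])
    R=T[:3,:3]; return -R.T@T[:3,3], R.T@d
def onz(n,uv,z,c=None):
    o,d=ray(n,uv,c); return o+d*(z-o[2])/d[2]
def proj(n,p,c=None):
    K,T,_=c or cam(n); q=T[:3,:3]@p+T[:3,3]; q=K@[q[0],-q[1],-q[2]]; return q[:2]/q[2]
def tri(a,b):
    A=np.zeros((3,3));B=np.zeros(3);L=[]
    for o,d in (a,b):
        d=d/np.linalg.norm(d);P=np.eye(3)-np.outer(d,d);A+=P;B+=P@o
    p=np.linalg.solve(A,B)
    r=max(np.linalg.norm((np.eye(3)-np.outer(d,d)/(d@d))@(p-o)) for o,d in (a,b)); return p,r
def blobs(im,col,amin=15):
    h=cv2.cvtColor(im,cv2.COLOR_RGB2HSV); H,S,V=cv2.split(h)
    lo,hi={'blue':(105,125),'red':(-6,6),'green':(50,75)}[col]
    Hs=H.astype(int); Hs[Hs>170]-=180
    m=((Hs>=lo)&(Hs<=hi)&(S>140)&(V>60)).astype(np.uint8)
    n,l,st,c=cv2.connectedComponentsWithStats(m)
    return [(np.round(c[i],1).tolist(),st[i].tolist(),l==i) for i in range(1,n) if st[i][4]>=amin]
E
python3 - <<'E'
from h import *
print(cam('scene')[2].keys())
for n in ('scene','side'):
    im=cv2.imread(f'pics/{n}0.png')[:,:,::-1].copy()
    for c in ('blue','red','green'):
        for b in blobs(im,c):
            ys,xs=np.nonzero(b[2]); t=ys.argmin()
            print(n,c,b[0],b[1],'top',xs[t],ys[t],'bot',xs[ys.argmax()],ys.max(),np.round(onz(n,b[0],.105),3) if c!='green' else '')
    x,y,w,h=(110,125,330,120) if n=='scene' else (170,130,250,240)
    k=(2.4 if n=='scene' else 2.4); cv2.imwrite(f'pics/{n}c.png',cv2.convertScaleAbs(cv2.resize(im[y:y+h,x:x+w,::-1],None,fx=k,fy=k,interpolation=cv2.INTER_CUBIC),alpha=1.4))
E
```

```text
dict_keys(['camera_matrix', 'camera_from_world'])
scene blue [424.4, 148.6] [420, 141, 10, 16, 93] top 421 141 bot 425 156 [0.42  0.386 0.105]
scene red [125.8, 177.9] [113, 174, 27, 9, 152] top 115 174 bot 134 182 [ 0.479 -0.396  0.105]
scene green [362.9, 184.1] [360, 179, 7, 12, 17] top 360 179 bot 366 190 
side blue [214.9, 325.5] [203, 314, 24, 24, 241] top 207 314 bot 220 337 [0.428 0.382 0.105]
side blue [8.1, 390.9] [0, 376, 23, 35, 387] top 0 376 bot 0 410 [0.583 0.751 0.105]
side red [328.2, 166.4] [318, 162, 20, 10, 97] top 325 162 bot 330 171 [ 0.673 -0.286  0.105]
side red [390.1, 176.7] [385, 173, 10, 10, 46] top 392 173 bot 388 182 [ 0.491 -0.382  0.105]
side green [360.7, 133.1] [349, 125, 26, 21, 56] top 365 125 bot 352 145 
side green [388.1, 133.8] [376, 127, 21, 21, 52] top 376 127 bot 387 147 
side green [311.5, 152.9] [303, 147, 20, 11, 43] top 304 147 bot 315 157 
side green [287.3, 168.0] [279, 162, 20, 12, 46] top 279 162 bot 292 173 
side green [259.7, 184.7] [251, 178, 20, 13, 51] top 252 178 bot 265 190 
side green [229.5, 203.8] [220, 196, 21, 15, 82] top 221 196 bot 234 210
```

View pics/scenec.png

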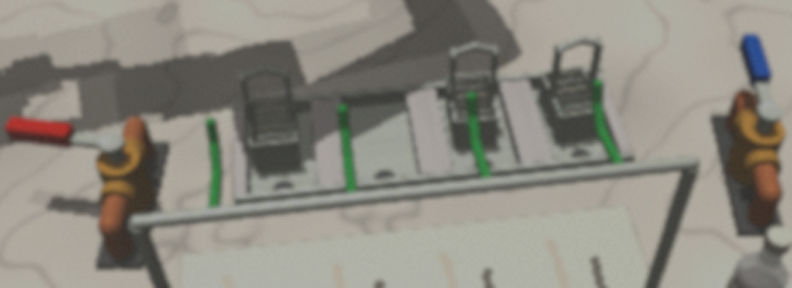

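View pics/sidec.png

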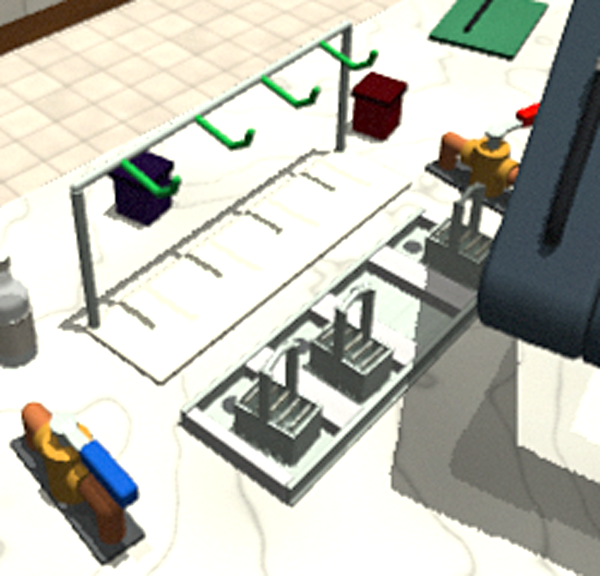

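The crops show the three baskets' handle bars, all four hook tips and both lever hubs clearly. Next step: triangulate these.

Run:
```python
from h import *
S=lambda p:(110+p[0]/2.4-.2,125+p[1]/2.4-.2); D=lambda p:(170+p[0]/2.4-.2,130+p[1]/2.4-.2)
f=lambda v:np.round(v,3).tolist()
for i,(a,b) in enumerate(zip([(212,121),(344,105),(472,93),(597,82)],[(374,54),(316,92),(250,134),(176,181)])):
    p,r=tri(ray('scene',S(a)),ray('side',D(b))); print('tip',i,f(p),f(r), f(onz('scene',S(a),.234)))
for i,a in enumerate([(215,205),(351,190),(486,175),(616,160)]): print('bar',i,f(onz('scene',S(a),.216)))
for n,l,r,b in (('A',(245,78),(288,73),(475,190)),('B',(451,50),(495,44),(353,288)),('C',(557,48),(600,39),(283,350))):
    L,R=onz('scene',S(l),.13),onz('scene',S(r),.13); print(n,f((L+R)/2),f(R-L),'side',f(onz('side',D(b),.13)))
for n,a,b in (('blueend',(768,112),(68,425)),('redhub',(117,145),(497,137))):
    p,r=tri(ray('scene',S(a)),ray('side',D(b))); print(n,f(p),f(r),f(onz('scene',S(a),.09)),f(onz('side',D(b),.09)))
# copper pipe ends in scene crop at z .055
for n,a,b in (('bluepipe',(742,98),(768,215)),('redpipe',(136,122),(115,255))): print(n,f(onz('scene',S(a),.055)),f(onz('scene',S(b),.055)))
# tray far-edge corners
for a in ((238,200),(632,158)): print('tray',f(onz('scene',S(a),.028)))
```

```text
tip 0 [0.606, -0.181, 0.231] 0.0 [0.608, -0.181, 0.234]
tip 1 [0.595, -0.066, 0.232] 0.001 [0.596, -0.066, 0.234]
tip 2 [0.587, 0.048, 0.232] 0.001 [0.588, 0.047, 0.234]
tip 3 [0.58, 0.162, 0.232] 0.001 [0.582, 0.16, 0.234]
bar 0 [0.688, -0.175, 0.216]
bar 1 [0.679, -0.062, 0.216]
bar 2 [0.669, 0.052, 0.216]
bar 3 [0.66, 0.165, 0.216]
A [0.442, -0.155, 0.13] [-0.005, 0.045, 0.0] side [0.424, -0.161, 0.13]
B [0.411, 0.069, 0.13] [-0.007, 0.049, 0.0] side [0.414, 0.068, 0.13]
C [0.413, 0.185, 0.13] [-0.012, 0.049, 0.0] side [0.404, 0.183, 0.13]
blueend [0.5, 0.377, 0.099] 0.001 [0.491, 0.383, 0.09] [0.506, 0.372, 0.09]
redhub [0.496, -0.316, 0.093] 0.002 [0.495, -0.315, 0.09] [0.499, -0.323, 0.09]
bluepipe [0.434, 0.38, 0.055] [0.604, 0.36, 0.055]
redpipe [0.428, -0.313, 0.055] [0.614, -0.309, 0.055]
tray [0.528, -0.195, 0.028]
tray [0.494, 0.245, 0.028]
```

```bash
python3 -m handwheel '[{"delta_rot":[0,0,0.15],"xyz":[0,0,-60],"hand":1},{"delta_rot":[0,0,0.3],"xyz":[0,0,-120],"hand":1},{"delta_rot":[0,0,0.429],"xyz":[0,0,-120],"hand":1},{"delta_rot":[0,0,0.429],"xyz":[0,0,-120],"hand":1},{"delta_rot":[0,0,0.429],"xyz":[0,0,-120],"hand":1}]'
```

```text
time_s: 0.72
position: [0.2596, -0.5676, 0.349]
tcp_rot: [[1.0, 0.002, -0.001], [0.002, -1.0, 0.003], [-0.001, -0.003, -1.0]]
force: [0.3, -0.1, 0.0]
opening: 0.513
grasp_force: 0.0
```

```bash
python3 -m handwheel '[{"delta_rot":[0,0,0],"xyz":[45,-40,0],"hand":1},{"delta_rot":[0,0,0],"xyz":[90,-80,0],"hand":1},{"delta_rot":[0,0,0],"xyz":[135,-120,0],"hand":1},{"delta_rot":[0,0,0],"xyz":[180,-160,0],"hand":1},{"delta_rot":[0,0,0],"xyz":[225,-200,0],"hand":1}]'
for i in 1 2; do :; done
python3 -m handwheel '[{"delta_rot":[0,0,0],"xyz":[0,-60,0],"hand":1},{"delta_rot":[0,0,0],"xyz":[0,-120,0],"hand":1},{"delta_rot":[0,0,0],"xyz":[0,-180,0],"hand":1},{"delta_rot":[0,0,0],"xyz":[0,-240,0],"hand":1},{"delta_rot":[0,0,0],"xyz":[0,-300,0],"hand":1}]'
python3 -m handwheel '[{"delta_rot":[0,0,0],"xyz":[0,-60,0],"hand":1},{"delta_rot":[0,0,0],"xyz":[0,-120,0],"hand":1},{"delta_rot":[0,0,0],"xyz":[0,-180,0],"hand":1},{"delta_rot":[0,0,0],"xyz":[0,-240,0],"hand":1},{"delta_rot":[0,0,0],"xyz":[0,-300,0],"hand":1}]'
python3 - <<'E'
from h import *
im=vision.capture('wrist'); cv2.imwrite('pics/w1.png',im[:,:,::-1])
K,T,_=cam('wrist'); print(np.round(-T[:3,:3].T@T[:3,3],3),np.round(T[:3,:3],2).tolist())
for b in blobs(im,'blue',60): print(b[0],b[1],np.round(onz('wrist',b[0],.105),3))
E
```

```text
time_s: 1.35
position: [0.4858, -0.3667, 0.3491]
tcp_rot: [[1.0, 0.001, -0.002], [0.001, -1.0, 0.002], [-0.002, -0.002, -1.0]]
force: [0.7, -0.1, 0.3]
opening: 0.021
grasp_force: 0.0
time_s: 1.98
position: [0.4842, -0.0664, 0.3494]
tcp_rot: [[1.0, 0.001, -0.002], [0.001, -1.0, 0.001], [-0.002, -0.001, -1.0]]
force: [0.4, -0.1, 0.3]
opening: 0.007
grasp_force: 0.0
time_s: 2.6
position: [0.4843, 0.2334, 0.3494]
tcp_rot: [[1.0, 0.001, -0.002], [0.001, -1.0, -0.001], [-0.002, 0.001, -1.0]]
force: [0.1, -0.8, -0.5]
opening: 0.006
grasp_force: 0.0
[0.56  0.239 0.504] [[0.01, -1.0, -0.01], [0.96, 0.01, -0.28], [0.28, -0.01, 0.96]]
[150.0, 222.9] [143, 195, 16, 58, 745] [0.423 0.397 0.105]
```

View pics/w1.png

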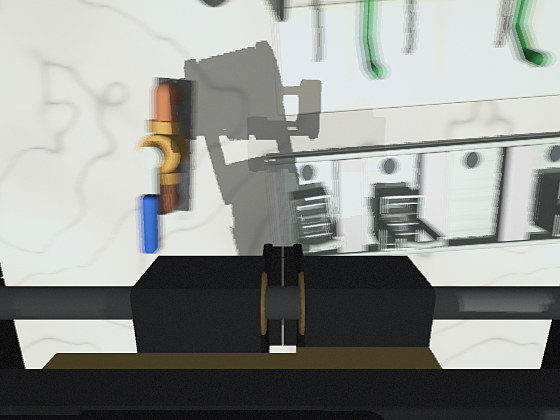

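The wrist view shows the blue sleeve at (150,223), pointing to -x, with its hub at (155,155). I'll go down on its +y side with closed fingers and push.

```bash
python3 -m handwheel '[{"delta_rot":[0,0,0],"xyz":[-12,-55,0],"hand":1},{"delta_rot":[0,0,0],"xyz":[-24,-110,0],"hand":1},{"delta_rot":[0,0,0],"xyz":[-36,-165,0],"hand":1},{"delta_rot":[0,0,0],"xyz":[-50,-215,0],"hand":1},{"delta_rot":[0,0,0],"xyz":[-50,-215,0],"hand":1}]'
python3 -m handwheel '[{"delta_rot":[0,0,0],"xyz":[0,0,60],"hand":1},{"delta_rot":[0,0,0],"xyz":[0,0,120],"hand":1},{"delta_rot":[0,0,0],"xyz":[0,0,180],"hand":1},{"delta_rot":[0,0,0],"xyz":[0,0,230],"hand":1},{"delta_rot":[0,0,0],"xyz":[0,0,253],"hand":1}]'
python3 - <<'E'
from h import *
im=vision.capture('wrist'); cv2.imwrite('pics/w2.png',im[:,:,::-1])
for b in blobs(im,'blue',60): print(b[0],b[1],np.round(onz('wrist',b[0],.105),3))
E
```

```text
time_s: 3.28
position: [0.4332, 0.4493, 0.3486]
tcp_rot: [[1.0, 0.006, -0.003], [0.006, -1.0, -0.001], [-0.003, 0.001, -1.0]]
force: [-0.7, -1.1, -0.1]
opening: 0.008
grasp_force: 0.0
time_s: 3.9
position: [0.4333, 0.4434, 0.0934]
tcp_rot: [[1.0, -0.0, -0.006], [-0.0, -1.0, -0.005], [-0.006, 0.005, -1.0]]
force: [0.5, 0.2, 1.0]
opening: 0.007
grasp_force: 0.0
[431.2, 250.9] [403, 221, 53, 65, 2287] [0.449 0.379 0.105]
[432.9, 332.3] [429, 320, 10, 30, 119] [0.408 0.373 0.105]
```

```bash
python3 -m handwheel '[{"delta_rot":[0,0,0],"xyz":[-5,20,0],"hand":1},{"delta_rot":[0,0,0],"xyz":[-5,40,0],"hand":1},{"delta_rot":[0,0,0],"xyz":[-4,60,0],"hand":1},{"delta_rot":[0,0,0],"xyz":[-2,80,0],"hand":1},{"delta_rot":[0,0,0],"xyz":[0,95,0],"hand":1}]'
python3 -m handwheel '[{"delta_rot":[0,0,0],"xyz":[12,18,0],"hand":1},{"delta_rot":[0,0,0],"xyz":[23,28,0],"hand":1},{"delta_rot":[0,0,0],"xyz":[35,36,0],"hand":1},{"delta_rot":[0,0,0],"xyz":[45,40,0],"hand":1},{"delta_rot":[0,0,0],"xyz":[45,40,0],"hand":1}]'
python3 - <<'E'
from h import *
for n in ('scene','side'):
    im=vision.capture(n); cv2.imwrite(f'pics/{n}1.png',im[:,:,::-1])
    for b in blobs(im,'blue',15): print(n,b[0],b[1],np.round(onz(n,b[0],.105),3))
E
```

```text
time_s: 4.58
position: [0.4364, 0.351, 0.0985]
tcp_rot: [[1.0, -0.001, 0.003], [-0.001, -1.0, 0.002], [0.003, -0.002, -1.0]]
force: [-0.0, 3.8, -0.1]
opening: 0.01
grasp_force: 1.6
time_s: 5.2
position: [0.4748, 0.3119, 0.097]
tcp_rot: [[1.0, -0.002, -0.012], [-0.002, -1.0, -0.0], [-0.012, 0.0, -1.0]]
force: [-11.2, 6.5, 5.3]
opening: 0.005
grasp_force: 6.0
side [496.3, 131.7] [481, 106, 32, 56, 614] [ 0.382 -0.939  0.105]
side [213.6, 291.2] [211, 289, 6, 5, 18] [0.507 0.325 0.105]
side [11.1, 398.6] [0, 376, 29, 44, 808] [0.563 0.752 0.105]
```

```bash
python3 -m handwheel '[{"delta_rot":[0,0,0],"xyz":[5,0,0],"hand":1},{"delta_rot":[0,0,0],"xyz":[8,0,0],"hand":1},{"delta_rot":[0,0,0],"xyz":[8,0,0],"hand":1},{"delta_rot":[0,0,0],"xyz":[8,0,0],"hand":1},{"delta_rot":[0,0,0],"xyz":[8,0,0],"hand":1}]'
python3 -m handwheel '[{"delta_rot":[0,0,0],"xyz":[-20,0,0],"hand":1},{"delta_rot":[0,0,0],"xyz":[-30,0,0],"hand":1},{"delta_rot":[0,0,0],"xyz":[-30,0,-60],"hand":1},{"delta_rot":[0,0,0],"xyz":[-30,0,-120],"hand":0},{"delta_rot":[0,0,0],"xyz":[-30,0,-180],"hand":-1}]'
python3 - <<'E'
from h import *
for n in ('scene','side'):
    im=vision.capture(n); cv2.imwrite(f'pics/{n}1.png',im[:,:,::-1])
    for b in blobs(im,'blue',15):
        ys,xs=np.nonzero(b[2]); print(n,b[0],b[1],np.round(onz(n,b[0],.105),3))
E
```

```text
time_s: 5.92
position: [0.475, 0.3117, 0.097]
tcp_rot: [[1.0, -0.002, -0.026], [-0.002, -1.0, -0.003], [-0.026, 0.003, -1.0]]
force: [-24.6, 9.3, 16.7]
opening: 0.01
grasp_force: 12.4
time_s: 6.55
position: [0.4592, 0.311, 0.2794]
tcp_rot: [[1.0, -0.001, 0.001], [-0.001, -1.0, -0.001], [0.001, 0.001, -1.0]]
force: [0.4, -0.2, 0.3]
opening: 0.15
grasp_force: 0.0
scene [392.2, 168.0] [390, 166, 6, 5, 25] [0.487 0.283 0.105]
side [223.7, 286.9] [211, 279, 26, 17, 161] [0.501 0.3   0.105]
side [10.6, 398.1] [0, 376, 28, 44, 744] [0.565 0.752 0.105]
```

View pics/scene1.png

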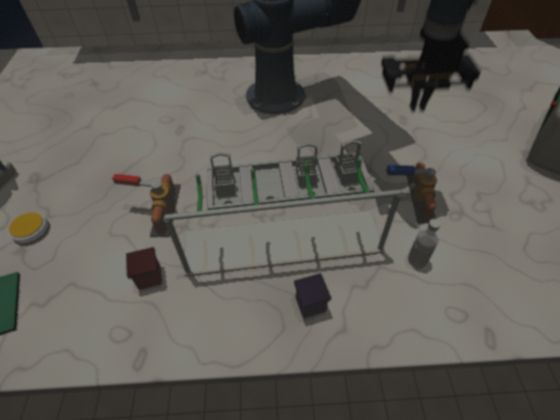

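The blue lever now lies across the pipe at (400,169), at its stop: it held still under 25 N. The baskets are undisturbed. Next is the +y basket.

```bash
python3 -m handwheel '[{"delta_rot":[0,0,-0.08],"xyz":[-20,50,-20],"hand":-1},{"delta_rot":[0,0,-0.08],"xyz":[-40,100,-20],"hand":-1},{"delta_rot":[0,0,-0.08],"xyz":[-49,124,-20],"hand":-1},{"delta_rot":[0,0,-0.08],"xyz":[-49,124,-20],"hand":-1},{"delta_rot":[0,0,-0.08],"xyz":[-49,124,-20],"hand":-1}]'
python3 - <<'E'
from h import *
print(np.round(bot.read_state()['position'],4)); im=vision.capture('wrist'); cv2.imwrite('pics/w3.png',im[:,:,::-1])
K,T,_=cam('wrist'); np.save('w3.npy',T)
print(proj('wrist',np.array([.411,.186,.13])))
E
```

```text
time_s: 7.28
position: [0.4101, 0.1878, 0.2975]
tcp_rot: [[0.997, 0.079, 0.001], [0.079, -0.997, 0.0], [0.001, -0.0, -1.0]]
force: [0.4, -0.6, -0.2]
opening: 0.812
grasp_force: 0.0
[0.4101 0.1878 0.2975]
[283.70023168 188.82030787]
```

View pics/w3.png

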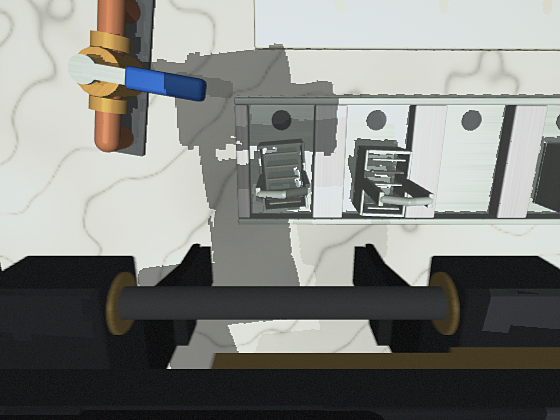

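The wrist view shows basket C's bar from (257,190) to (307,196) and basket B's bar from (382,196) to (431,203).

Run:
```python
from h import *
for l,r in (((257,190),(307,196)),((382,196),(431,203))):
    L,R=onz('wrist',l,.131),onz('wrist',r,.131); d=L-R; print(np.round((L+R)/2,4),np.round(d,4),'yaw',np.degrees(np.arctan2(-d[0],d[1])))
```

```text
[0.4072 0.1872 0.131 ] [0.002  0.0464 0.    ] yaw -2.488919973341262
[0.4101 0.0716 0.131 ] [0.003  0.0465 0.    ] yaw -3.7399623073838697
```

Run:
```python
import cv2
im=cv2.imread('pics/w3.png')[120:230,230:450]; cv2.imwrite('pics/w3c.png',cv2.resize(im,None,fx=3.6,fy=3.6,interpolation=cv2.INTER_CUBIC))
```

```text
(no output)
```

View pics/w3c.png

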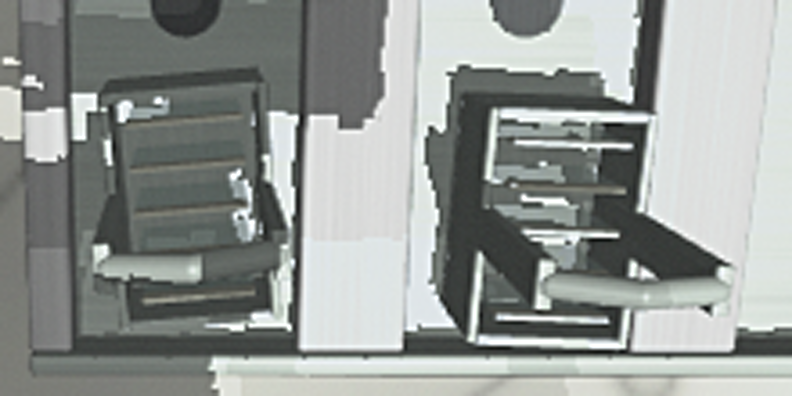

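Basket C's bar is yawed about 4° more than the tool and sits within 3 mm of it. Descending and gripping.

```bash
python3 -m handwheel '[{"delta_rot":[0,0,-0.07],"xyz":[-2,1,50],"hand":-1},{"delta_rot":[0,0,-0.07],"xyz":[-2,1,100],"hand":-1},{"delta_rot":[0,0,-0.07],"xyz":[-2,1,150],"hand":-1},{"delta_rot":[0,0,-0.07],"xyz":[-2,1,185],"hand":-1},{"delta_rot":[0,0,-0.07],"xyz":[-2,1,197],"hand":-1}]'
python3 -m handwheel '[{"delta_rot":[0,0,0],"xyz":[0,0,0],"hand":1},{"delta_rot":[0,0,0],"xyz":[0,0,0],"hand":1},{"delta_rot":[0,0,0],"xyz":[0,0,0],"hand":1},{"delta_rot":[0,0,0],"xyz":[0,0,0],"hand":1},{"delta_rot":[0,0,0],"xyz":[0,0,0],"hand":1}]'
```

```text
time_s: 7.95
position: [0.4065, 0.187, 0.0984]
tcp_rot: [[0.989, 0.151, -0.004], [0.151, -0.989, -0.001], [-0.004, 0.0, -1.0]]
force: [0.5, 0.1, 0.6]
opening: 1.002
grasp_force: 0.0
time_s: 8.57
position: [0.4076, 0.1866, 0.1013]
tcp_rot: [[0.989, 0.149, 0.002], [0.149, -0.989, 0.0], [0.002, -0.0, -1.0]]
force: [0.0, 0.8, 5.6]
opening: 0.595
grasp_force: 30.0
```

```bash
python3 -m handwheel '[{"delta_rot":[0,0,0],"xyz":[0,0,-30],"hand":1},{"delta_rot":[0,0,0],"xyz":[0,0,-70],"hand":1},{"delta_rot":[0,0,0.073],"xyz":[0,0,-110],"hand":1},{"delta_rot":[0,0,0.073],"xyz":[0,0,-126],"hand":1},{"delta_rot":[0,0,0.073],"xyz":[0,0,-126],"hand":1}]'
python3 -m handwheel '[{"delta_rot":[0,0,0],"xyz":[25,12,0],"hand":1},{"delta_rot":[0,0,0],"xyz":[60,26,0],"hand":1},{"delta_rot":[0,0,0],"xyz":[95,38,0],"hand":1},{"delta_rot":[0,0,0],"xyz":[110,38,0],"hand":1},{"delta_rot":[0,0,0],"xyz":[110,38,0],"hand":1}]'
python3 - <<'E'
from h import *
p=bot.read_state(); tp=p['position']; print(tp,p['opening'])
h=np.array([[.634,-.179],[.624,-.064],[.616,.05],[.608,.164]]); R=np.array(p['tcp_rot'])
print(np.round((h[3]-tp[:2])@R[:2,:2]*1000,1))
for n in ('side','scene'):
    im=vision.capture(n); cv2.imwrite(f'pics/{n}2.png',im[:,:,::-1])
    if n=='side': cv2.imwrite('pics/side2c.png',cv2.resize(im[130:350,150:350,::-1],None,fx=2.7,fy=2.7))
im=vision.capture('wrist'); cv2.imwrite('pics/w4.png',im[:,:,::-1])
for b in blobs(im,'green',200):
    ys,xs=np.nonzero(b[2]); print(b[0],b[1],np.round(onz('wrist',(xs[ys>ys.max()-8].mean(),ys.max()-4),.236),3))
E
```

```text
time_s: 9.2
position: [0.4076, 0.1865, 0.2276]
tcp_rot: [[0.997, 0.077, 0.003], [0.077, -0.997, 0.0], [0.003, -0.0, -1.0]]
force: [0.1, -0.7, -0.9]
opening: 0.596
grasp_force: 30.0
time_s: 9.82
position: [0.5192, 0.1571, 0.2252]
tcp_rot: [[0.997, 0.076, -0.003], [0.076, -0.997, 0.0], [-0.003, -0.0, -1.0]]
force: [-0.9, -0.1, -1.7]
opening: 0.592
grasp_force: 30.0
[0.51919616 0.1570937  0.22523848] 0.5918482632067261
[89.1 -0.1]
[285.2, 70.7] [274, 0, 23, 146, 2864] [0.579 0.16  0.236]
[541.4, 61.3] [521, 0, 39, 128, 2564] [0.595 0.055 0.236]
```

View pics/side2c.png

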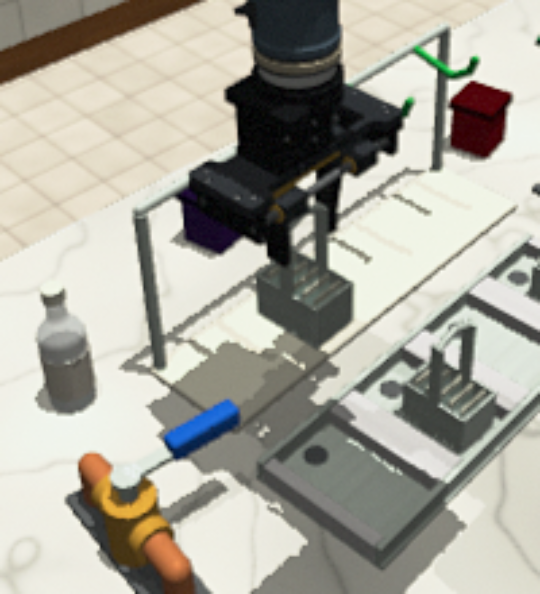

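The basket is firmly held, and the wrist view confirms the hook 3 tip at (0.579, 0.160). Moving forward 89 mm, then down.

```bash
python3 -m handwheel '[{"delta_rot":[0,0,0],"xyz":[25,0,0],"hand":1},{"delta_rot":[0,0,0],"xyz":[50,0,0],"hand":1},{"delta_rot":[0,0,0],"xyz":[75,0,0],"hand":1},{"delta_rot":[0,0,0],"xyz":[89,0,0],"hand":1},{"delta_rot":[0,0,0],"xyz":[89,0,0],"hand":1}]'
python3 -m handwheel '[{"delta_rot":[0,0,0],"xyz":[0,0,15],"hand":1},{"delta_rot":[0,0,0],"xyz":[0,0,28],"hand":1},{"delta_rot":[0,0,0],"xyz":[0,0,38],"hand":1},{"delta_rot":[0,0,0],"xyz":[0,0,43],"hand":1},{"delta_rot":[0,0,0],"xyz":[0,0,43],"hand":1}]'
```

```text
time_s: 10.6
position: [0.6081, 0.164, 0.2264]
tcp_rot: [[0.997, 0.077, -0.001], [0.077, -0.997, -0.0], [-0.001, 0.0, -1.0]]
force: [-0.6, 0.1, -2.1]
opening: 0.598
grasp_force: 30.0
time_s: 11.22
position: [0.6093, 0.1637, 0.1837]
tcp_rot: [[0.997, 0.077, 0.002], [0.077, -0.997, -0.0], [0.002, 0.0, -1.0]]
force: [1.1, 0.2, -1.1]
opening: 0.593
grasp_force: 30.0
```

```bash
python3 -m handwheel '[{"delta_rot":[0,0,0],"xyz":[0,0,4],"hand":1},{"delta_rot":[0,0,0],"xyz":[0,0,4],"hand":0},{"delta_rot":[0,0,0],"xyz":[0,0,4],"hand":-1},{"delta_rot":[0,0,0],"xyz":[0,0,4],"hand":-1},{"delta_rot":[0,0,0],"xyz":[0,0,4],"hand":-1}]'
python3 -m handwheel '[{"delta_rot":[0,0,0],"xyz":[0,0,-20],"hand":-1},{"delta_rot":[0,0,0],"xyz":[0,0,-50],"hand":-1},{"delta_rot":[0,0,0],"xyz":[0,0,-100],"hand":-1},{"delta_rot":[0,0,0],"xyz":[-40,0,-130],"hand":-1},{"delta_rot":[0,0,0],"xyz":[-90,0,-130],"hand":-1}]'
python3 - <<'E'
from h import *
p=bot.read_state()['position']; print(p)
for n in ('side','scene'):
    im=vision.capture(n); cv2.imwrite(f'pics/{n}3.png',im[:,:,::-1])
    if n=='side': cv2.imwrite('pics/side3c.png',cv2.resize(im[130:350,150:430,::-1],None,fx=2.7,fy=2.7))
E
```

```text
time_s: 11.85
position: [0.6074, 0.1639, 0.1788]
tcp_rot: [[0.997, 0.077, -0.002], [0.077, -0.997, -0.0], [-0.002, -0.0, -1.0]]
force: [-0.0, -0.1, -0.0]
opening: 0.852
grasp_force: 0.0
time_s: 12.48
position: [0.5198, 0.157, 0.312]
tcp_rot: [[0.997, 0.077, 0.006], [0.077, -0.997, 0.001], [0.006, -0.0, -1.0]]
force: [0.3, -0.5, -0.9]
opening: 0.998
grasp_force: 0.0
[0.51981772 0.15697869 0.31200523]
```

View pics/side3c.png

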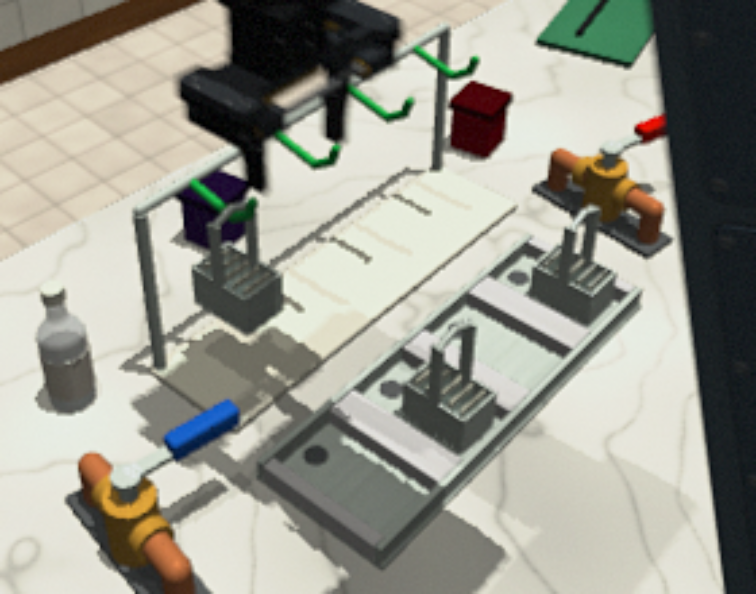

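Basket C hangs on hook 3 and the others haven't moved. Going above basket B.

```bash
python3 -m handwheel '[{"delta_rot":[0,0,0],"xyz":[-40,26,0],"hand":-1},{"delta_rot":[0,0,0],"xyz":[-80,52,0],"hand":-1},{"delta_rot":[0,0,0],"xyz":[-116,76,12],"hand":-1},{"delta_rot":[0,0,0],"xyz":[-116,76,12],"hand":-1},{"delta_rot":[0,0,0],"xyz":[-116,76,12],"hand":-1}]'
python3 - <<'E'
from h import *
print(bot.read_state()['position']); im=vision.capture('wrist'); cv2.imwrite('pics/w5.png',im[120:230,190:410,::-1].repeat(1,0))
c=cv2.imread('pics/w5.png'); cv2.imwrite('pics/w5.png',cv2.resize(c,None,fx=3.6,fy=3.6,interpolation=cv2.INTER_CUBIC))
E
```

```text
time_s: 13.2
position: [0.41, 0.0722, 0.2979]
tcp_rot: [[0.997, 0.076, 0.002], [0.076, -0.997, 0.0], [0.002, -0.0, -1.0]]
force: [1.4, 0.8, 0.1]
opening: 1.006
grasp_force: 0.0
[0.41001106 0.07224843 0.29785208]
```

View pics/w5.png

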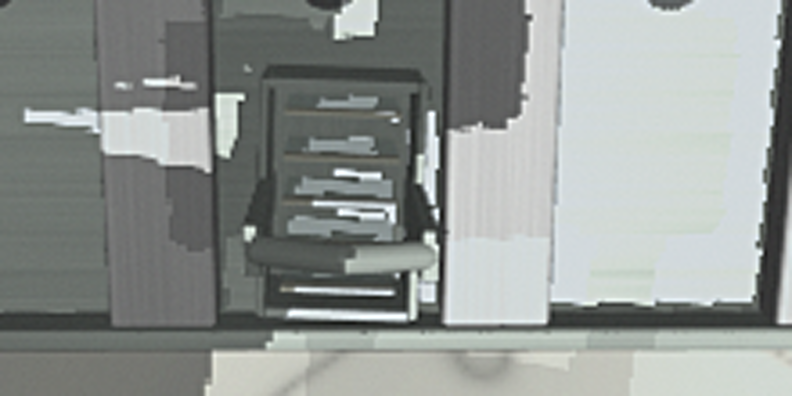

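Basket B's bar is centred at about (285,191) and aligned with the tool, within 2 mm. Descend and grip.

```bash
python3 -m handwheel '[{"delta_rot":[0,0,0],"xyz":[-2,1,50],"hand":-1},{"delta_rot":[0,0,0],"xyz":[-2,1,100],"hand":-1},{"delta_rot":[0,0,0],"xyz":[-2,1,150],"hand":-1},{"delta_rot":[0,0,0],"xyz":[-2,1,185],"hand":-1},{"delta_rot":[0,0,0],"xyz":[-2,1,197],"hand":-1}]'
python3 -m handwheel '[{"delta_rot":[0,0,0],"xyz":[0,0,0],"hand":1},{"delta_rot":[0,0,0],"xyz":[0,0,0],"hand":1},{"delta_rot":[0,0,0],"xyz":[0,0,0],"hand":1},{"delta_rot":[0,0,0],"xyz":[0,0,0],"hand":1},{"delta_rot":[0,0,0],"xyz":[0,0,0],"hand":1}]'
python3 -m handwheel '[{"delta_rot":[0,0,0],"xyz":[0,0,-30],"hand":1},{"delta_rot":[0,0,0],"xyz":[0,0,-70],"hand":1},{"delta_rot":[0,0,0],"xyz":[0,0,-110],"hand":1},{"delta_rot":[0,0,0],"xyz":[0,0,-126],"hand":1},{"delta_rot":[0,0,0],"xyz":[0,0,-126],"hand":1}]'
python3 - <<'E'
from h import *
p=bot.read_state(); tp=p['position']
h=np.array([[.634,-.179],[.624,-.064],[.616,.05],[.608,.164]]); R=np.array(p['tcp_rot'])
print(np.round((h[2]-tp[:2])@R[:2,:2]*1000,1))
im=vision.capture('wrist')
for b in blobs(im,'green',200):
    ys,xs=np.nonzero(b[2]); print(b[0],b[1],np.round(onz('wrist',(xs[ys>ys.max()-8].mean(),ys.max()-4),.236),3))
E
```

```text
time_s: 13.88
position: [0.4074, 0.0715, 0.0986]
tcp_rot: [[0.997, 0.078, -0.003], [0.078, -0.997, 0.0], [-0.003, -0.001, -1.0]]
force: [-0.2, -0.3, 0.1]
opening: 0.999
grasp_force: 0.0
time_s: 14.5
position: [0.4075, 0.0709, 0.1012]
tcp_rot: [[0.997, 0.077, 0.002], [0.077, -0.997, -0.0], [0.002, 0.0, -1.0]]
force: [-0.5, -1.0, 6.2]
opening: 0.592
grasp_force: 29.8
time_s: 15.12
position: [0.4073, 0.0711, 0.2274]
tcp_rot: [[0.997, 0.077, 0.003], [0.077, -0.997, -0.0], [0.003, 0.0, -1.0]]
force: [0.5, -0.8, -2.5]
opening: 0.594
grasp_force: 29.8
[206.5  37. ]
```

```bash
python3 -m handwheel '[{"delta_rot":[0,0,0],"xyz":[25,12,0],"hand":1},{"delta_rot":[0,0,0],"xyz":[60,26,0],"hand":1},{"delta_rot":[0,0,0],"xyz":[95,37,0],"hand":1},{"delta_rot":[0,0,0],"xyz":[118,37,0],"hand":1},{"delta_rot":[0,0,0],"xyz":[118,37,0],"hand":1}]'
python3 - <<'E'
from h import *
print(bot.read_state()['position']);im=vision.capture('wrist')
for b in blobs(im,'green',200):
    ys,xs=np.nonzero(b[2]); print(b[0],b[1],np.round(onz('wrist',(xs[ys>ys.max()-8].mean(),ys.max()-4),.236),3))
E
```

```text
time_s: 15.8
position: [0.5279, 0.0431, 0.2245]
tcp_rot: [[0.997, 0.076, -0.003], [0.076, -0.997, 0.0], [-0.002, -0.001, -1.0]]
force: [-0.7, 0.3, -2.2]
opening: 0.595
grasp_force: 29.8
[0.527949   0.04305834 0.22454824]
[24.5, 27.5] [3, 0, 42, 56, 1320] [0.614 0.141 0.236]
[285.3, 73.2] [274, 0, 23, 151, 3017] [0.586 0.046 0.236]
[541.8, 64.4] [522, 0, 38, 133, 2654] [ 0.601 -0.058  0.236]
[24.5, 110.8] [0, 77, 50, 73, 1715] [0.578 0.156 0.236]
```

Hook 2's tip is confirmed at (0.586, 0.046). Forward 89 mm, lower, release.

```bash
python3 -m handwheel '[{"delta_rot":[0,0,0],"xyz":[25,0,0],"hand":1},{"delta_rot":[0,0,0],"xyz":[50,0,0],"hand":1},{"delta_rot":[0,0,0],"xyz":[75,0,0],"hand":1},{"delta_rot":[0,0,0],"xyz":[89,0,0],"hand":1},{"delta_rot":[0,0,0],"xyz":[89,0,0],"hand":1}]'
python3 -m handwheel '[{"delta_rot":[0,0,0],"xyz":[0,0,15],"hand":1},{"delta_rot":[0,0,0],"xyz":[0,0,28],"hand":1},{"delta_rot":[0,0,0],"xyz":[0,0,38],"hand":1},{"delta_rot":[0,0,0],"xyz":[0,0,46],"hand":1},{"delta_rot":[0,0,0],"xyz":[0,0,46],"hand":1}]'
python3 -m handwheel '[{"delta_rot":[0,0,0],"xyz":[0,0,1],"hand":1},{"delta_rot":[0,0,0],"xyz":[0,0,1],"hand":0},{"delta_rot":[0,0,0],"xyz":[0,0,1],"hand":-0.7},{"delta_rot":[0,0,0],"xyz":[0,0,1],"hand":-0.7},{"delta_rot":[0,0,0],"xyz":[0,0,1],"hand":-0.7}]'
python3 -m handwheel '[{"delta_rot":[0,0,0],"xyz":[0,0,-20],"hand":-0.7},{"delta_rot":[0,0,0],"xyz":[0,0,-50],"hand":-0.7},{"delta_rot":[0,0,0],"xyz":[0,0,-100],"hand":-0.7},{"delta_rot":[0,0,0],"xyz":[-40,0,-130],"hand":-1},{"delta_rot":[0,0,0],"xyz":[-90,0,-130],"hand":-1}]'
python3 - <<'E'
from h import *
print(bot.read_state()['position'])
for n in ('side','scene'):
    im=vision.capture(n); cv2.imwrite(f'pics/{n}4.png',im[:,:,::-1])
im=cv2.imread('pics/side4.png'); cv2.imwrite('pics/side4c.png',cv2.resize(im[130:350,150:430],None,fx=2.7,fy=2.7))
E
```

```text
time_s: 16.48
position: [0.6155, 0.0502, 0.2258]
tcp_rot: [[0.997, 0.077, -0.002], [0.077, -0.997, 0.0], [-0.002, -0.0, -1.0]]
force: [-1.9, 0.3, -2.1]
opening: 0.598
grasp_force: 29.8
time_s: 17.1
position: [0.6188, 0.0491, 0.1815]
tcp_rot: [[0.997, 0.077, 0.006], [0.077, -0.997, -0.002], [0.006, 0.002, -1.0]]
force: [4.7, -2.3, -0.4]
opening: 0.594
grasp_force: 29.8
time_s: 17.73
position: [0.6149, 0.0505, 0.1788]
tcp_rot: [[0.997, 0.077, -0.003], [0.077, -0.997, 0.001], [-0.003, -0.001, -1.0]]
force: [0.4, -0.4, 0.5]
opening: 0.822
grasp_force: 0.0
time_s: 18.35
position: [0.5274, 0.0431, 0.312]
tcp_rot: [[0.997, 0.077, 0.006], [0.077, -0.997, -0.001], [0.006, 0.001, -1.0]]
force: [-0.2, -0.7, 0.1]
opening: 0.966
grasp_force: 0.0
[0.52739905 0.04310303 0.31196683]
```

View pics/side4c.png

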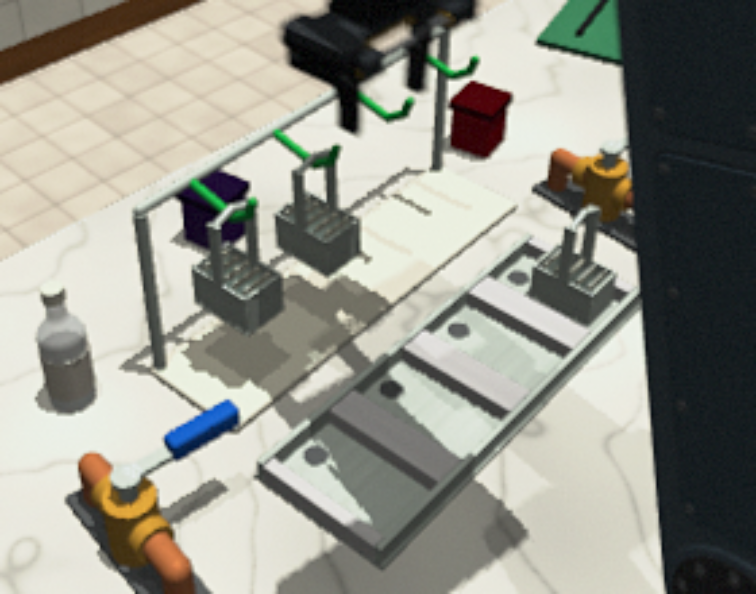

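Baskets B and C both hang. Basket A is still in its well at crop (580,260). Going above it.

```bash
python3 -m handwheel '[{"delta_rot":[0,0,0],"xyz":[-27,48,0],"hand":-1},{"delta_rot":[0,0,0],"xyz":[-54,96,0],"hand":-1},{"delta_rot":[0,0,0],"xyz":[-81,144,7],"hand":-1},{"delta_rot":[0,0,0],"xyz":[-107,192,14],"hand":-1},{"delta_rot":[0,0,0],"xyz":[-107,192,14],"hand":-1}]'
python3 - <<'E'
from h import *
p=np.array(bot.read_state()['position']);im=vision.capture('wrist'); print(p,proj('wrist',[p[0],p[1],.13]))
cv2.imwrite('pics/w6.png',cv2.resize(im[100:240,180:390,::-1],None,fx=3.6,fy=3.6,interpolation=cv2.INTER_CUBIC))
E
```

```text
time_s: 19.08
position: [0.4332, -0.1591, 0.2948]
tcp_rot: [[0.997, 0.071, -0.002], [0.071, -0.997, 0.001], [-0.002, -0.001, -1.0]]
force: [0.6, 0.6, 0.3]
opening: 0.999
grasp_force: 0.0
[ 0.43323089 -0.15912391  0.2948191 ] [283.36791984 190.92312751]
```

View pics/w6.png

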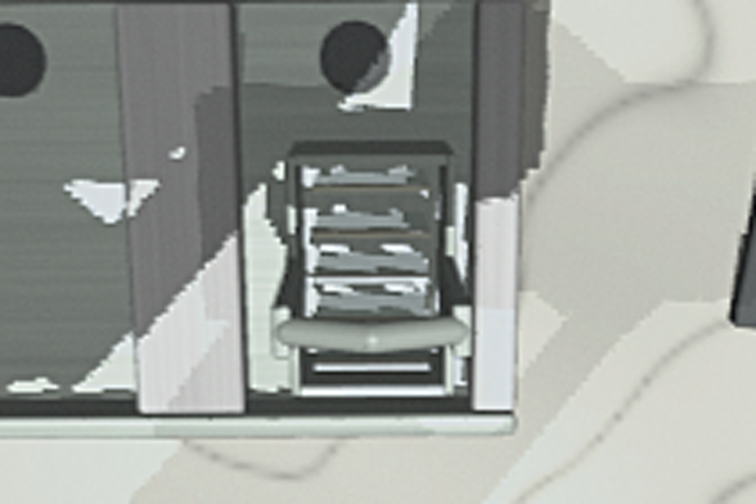

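Basket A's bar is centred at (284,192) and aligned, about 2 mm off. Grip and lift.

```bash
python3 -m handwheel '[{"delta_rot":[0,0,0],"xyz":[-2,0,50],"hand":-1},{"delta_rot":[0,0,0],"xyz":[-2,0,100],"hand":-1},{"delta_rot":[0,0,0],"xyz":[-2,0,150],"hand":-1},{"delta_rot":[0,0,0],"xyz":[-2,0,185],"hand":-1},{"delta_rot":[0,0,0],"xyz":[-2,0,197],"hand":-1}]'
python3 -m handwheel '[{"delta_rot":[0,0,0],"xyz":[0,0,0],"hand":1},{"delta_rot":[0,0,0],"xyz":[0,0,0],"hand":1},{"delta_rot":[0,0,0],"xyz":[0,0,0],"hand":1},{"delta_rot":[0,0,0],"xyz":[0,0,0],"hand":1},{"delta_rot":[0,0,0],"xyz":[0,0,0],"hand":1}]'
python3 -m handwheel '[{"delta_rot":[0,0,0],"xyz":[0,0,-30],"hand":1},{"delta_rot":[0,0,0],"xyz":[0,0,-70],"hand":1},{"delta_rot":[0,0,0],"xyz":[0,0,-110],"hand":1},{"delta_rot":[0,0,0],"xyz":[0,0,-126],"hand":1},{"delta_rot":[0,0,0],"xyz":[0,0,-126],"hand":1}]'
python3 - <<'E'
from h import *
p=bot.read_state(); tp=p['position']
h=np.array([[.634,-.179],[.624,-.064],[.616,.05],[.608,.164]]); R=np.array(p['tcp_rot'])
print(np.round((h[0]-tp[:2])@R[:2,:2]*1000,1),np.round((h[1]-tp[:2])@R[:2,:2]*1000,1))
E
```

```text
time_s: 19.75
position: [0.4322, -0.1546, 0.0968]
tcp_rot: [[0.997, 0.079, -0.003], [0.079, -0.997, 0.003], [-0.003, -0.003, -1.0]]
force: [-0.3, 0.3, 0.3]
opening: 0.999
grasp_force: 0.0
time_s: 20.38
position: [0.4331, -0.1572, 0.0993]
tcp_rot: [[0.997, 0.077, 0.002], [0.077, -0.997, -0.001], [0.002, 0.001, -1.0]]
force: [0.5, -0.8, 4.6]
opening: 0.597
grasp_force: 29.8
time_s: 21.0
position: [0.4329, -0.1568, 0.2255]
tcp_rot: [[0.997, 0.077, 0.002], [0.077, -0.997, -0.001], [0.002, 0.002, -1.0]]
force: [0.3, -0.8, -0.9]
opening: 0.599
grasp_force: 29.8
[198.8  37.5] [197.7 -77.9]
```

```bash
python3 -m handwheel '[{"delta_rot":[0,0,0],"xyz":[25,12,0],"hand":1},{"delta_rot":[0,0,0],"xyz":[60,26,0],"hand":1},{"delta_rot":[0,0,0],"xyz":[95,37,0],"hand":1},{"delta_rot":[0,0,0],"xyz":[110,37,0],"hand":1},{"delta_rot":[0,0,0],"xyz":[110,37,0],"hand":1}]'
python3 - <<'E'
from h import *
print(bot.read_state()['position']);im=vision.capture('wrist')
for b in blobs(im,'green',200):
    ys,xs=np.nonzero(b[2]); print(b[0],b[1],np.round(onz('wrist',(xs[ys>ys.max()-8].mean(),ys.max()-4),.236),3))
E
```

```text
time_s: 21.62
position: [0.5443, -0.1842, 0.2231]
tcp_rot: [[0.997, 0.078, -0.003], [0.078, -0.997, 0.002], [-0.003, -0.002, -1.0]]
force: [-0.5, 0.2, -1.8]
opening: 0.598
grasp_force: 29.8
[ 0.54429839 -0.18419498  0.22307063]
[28.4, 73.9] [0, 0, 54, 149, 3623] [ 0.596 -0.073  0.236]
[290.5, 71.5] [280, 0, 23, 150, 2939] [ 0.604 -0.184  0.236]
```

```bash
python3 -m handwheel '[{"delta_rot":[0,0,0],"xyz":[25,1,-2],"hand":1},{"delta_rot":[0,0,0],"xyz":[50,1,-2],"hand":1},{"delta_rot":[0,0,0],"xyz":[75,1,-2],"hand":1},{"delta_rot":[0,0,0],"xyz":[88,1,-2],"hand":1},{"delta_rot":[0,0,0],"xyz":[88,1,-2],"hand":1}]'
python3 -m handwheel '[{"delta_rot":[0,0,0],"xyz":[0,0,15],"hand":1},{"delta_rot":[0,0,0],"xyz":[0,0,28],"hand":1},{"delta_rot":[0,0,0],"xyz":[0,0,38],"hand":1},{"delta_rot":[0,0,0],"xyz":[0,0,47],"hand":1},{"delta_rot":[0,0,0],"xyz":[0,0,48],"hand":1}]'
python3 -m handwheel '[{"delta_rot":[0,0,0],"xyz":[0,0,1],"hand":1},{"delta_rot":[0,0,0],"xyz":[0,0,1],"hand":0},{"delta_rot":[0,0,0],"xyz":[0,0,1],"hand":-0.7},{"delta_rot":[0,0,0],"xyz":[0,0,1],"hand":-0.7},{"delta_rot":[0,0,0],"xyz":[0,0,1],"hand":-0.7}]'
python3 -m handwheel '[{"delta_rot":[0,0,0],"xyz":[0,0,-20],"hand":-0.7},{"delta_rot":[0,0,0],"xyz":[0,0,-50],"hand":-0.7},{"delta_rot":[0,0,0],"xyz":[0,0,-100],"hand":-0.7},{"delta_rot":[0,0,0],"xyz":[-40,0,-130],"hand":1},{"delta_rot":[0,0,0],"xyz":[-90,0,-130],"hand":1}]'
python3 -m handwheel '[{"delta_rot":[0,0,0],"xyz":[-20,60,0],"hand":1},{"delta_rot":[0,0,0],"xyz":[-50,110,0],"hand":1},{"delta_rot":[0,0,0],"xyz":[-70,160,0],"hand":1},{"delta_rot":[0,0,0],"xyz":[-90,200,0],"hand":1},{"delta_rot":[0,0,0],"xyz":[-90,240,0],"hand":1}]'
python3 - <<'E'
from h import *
a=vision.capture('side');b=vision.capture('scene');cv2.imwrite('pics/scene5.png',b[:,:,::-1])
for q in blobs(b,'red'): print(q[0],q[1],np.round(onz('scene',q[0],.105),3))
o=np.hstack([cv2.resize(a[100:300,150:400],(400,320)),cv2.resize(b[110:310,90:340],(400,320))]);cv2.imwrite('pics/m5.png',o[:,:,::-1])
E
```

```text
time_s: 22.3
position: [0.6321, -0.179, 0.2262]
tcp_rot: [[0.997, 0.077, -0.002], [0.077, -0.997, 0.0], [-0.001, -0.0, -1.0]]
force: [-0.1, -0.4, -1.6]
opening: 0.594
grasp_force: 29.8
time_s: 22.92
position: [0.6369, -0.1811, 0.181]
tcp_rot: [[0.997, 0.076, 0.011], [0.076, -0.997, -0.004], [0.01, 0.005, -1.0]]
force: [5.2, -1.4, 5.5]
opening: 0.592
grasp_force: 29.8
time_s: 23.55
position: [0.6322, -0.1791, 0.1768]
tcp_rot: [[0.997, 0.077, -0.002], [0.077, -0.997, 0.001], [-0.002, -0.001, -1.0]]
force: [0.1, 0.1, -0.9]
opening: 0.816
grasp_force: 0.0
time_s: 24.18
position: [0.5441, -0.1871, 0.3102]
tcp_rot: [[0.997, 0.078, 0.006], [0.078, -0.997, -0.004], [0.005, 0.004, -1.0]]
force: [0.2, -0.9, -0.8]
opening: 0.701
grasp_force: 0.0
time_s: 24.8
position: [0.47, -0.4338, 0.3071]
tcp_rot: [[0.997, 0.075, -0.001], [0.075, -0.997, 0.001], [-0.001, -0.001, -1.0]]
force: [1.0, 0.4, -0.1]
opening: 0.136
grasp_force: 0.0
```

View pics/m5.png

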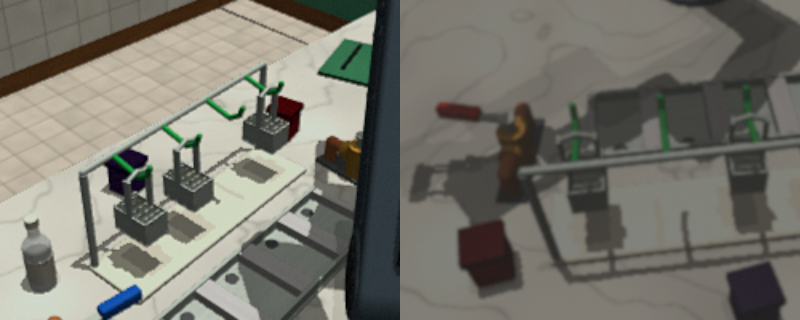

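All three baskets hang, on hooks 0, 2 and 3, and the tray is empty. The red lever still points to -y. I'll go down on its +x side and push it clockwise.

```bash
python3 -m handwheel '[{"delta_rot":[0,0,0.076],"xyz":[40,-20,0],"hand":1},{"delta_rot":[0,0,0.076],"xyz":[75,-43,0],"hand":1},{"delta_rot":[0,0,0.076],"xyz":[75,-43,50],"hand":1},{"delta_rot":[0,0,0.076],"xyz":[75,-43,100],"hand":1},{"delta_rot":[0,0,0.076],"xyz":[75,-43,100],"hand":1}]'
python3 - <<'E'
from h import *
print(bot.read_state()['position']);im=vision.capture('wrist');cv2.imwrite('pics/w7.png',im[:,:,::-1])
for b in blobs(im,'red',60): print(b[0],b[1],np.round(onz('wrist',b[0],.105),3))
for n in('scene','side'):
  for b in blobs(vision.capture(n),'red'): print(n,b[0],b[1],np.round(onz(n,b[0],.105),3))
E
```

```text
time_s: 25.52
position: [0.5407, -0.3802, 0.2027]
tcp_rot: [[1.0, 0.002, -0.009], [0.002, -1.0, 0.009], [-0.009, -0.009, -1.0]]
force: [0.4, -0.4, 0.4]
opening: 0.004
grasp_force: 0.0
[ 0.54070959 -0.38023323  0.2027087 ]
[208.0, 6.8] [175, 0, 89, 22, 1012] [ 0.678 -0.335  0.105]
[240.4, 17.2] [225, 10, 35, 16, 114] [ 0.672 -0.356  0.105]
scene [125.8, 178.0] [114, 174, 25, 9, 136] [ 0.479 -0.396  0.105]
side [329.3, 165.9] [324, 160, 14, 12, 102] [ 0.672 -0.291  0.105]
```

```bash
python3 -m handwheel '[{"delta_rot":[0,0,0],"xyz":[0,0,40],"hand":1},{"delta_rot":[0,0,0],"xyz":[0,0,80],"hand":1},{"delta_rot":[0,0,0],"xyz":[0,0,107],"hand":1},{"delta_rot":[0,0,0],"xyz":[0,0,107],"hand":1},{"delta_rot":[0,0,0],"xyz":[0,0,107],"hand":1}]'
python3 -m handwheel '[{"delta_rot":[0,0,0],"xyz":[-26,5,0],"hand":1},{"delta_rot":[0,0,0],"xyz":[-41,7,0],"hand":1},{"delta_rot":[0,0,0],"xyz":[-56,5,0],"hand":1},{"delta_rot":[0,0,0],"xyz":[-78,-1,0],"hand":1},{"delta_rot":[0,0,0],"xyz":[-93,-10,0],"hand":1}]'
python3 -m handwheel '[{"delta_rot":[0,0,0],"xyz":[-8,-8,0],"hand":1},{"delta_rot":[0,0,0],"xyz":[-15,-17,0],"hand":1},{"delta_rot":[0,0,0],"xyz":[-20,-26,0],"hand":1},{"delta_rot":[0,0,0],"xyz":[-21,-34,0],"hand":1},{"delta_rot":[0,0,0],"xyz":[-21,-34,0],"hand":1}]'
```

```text
time_s: 26.3
position: [0.5448, -0.3854, 0.1033]
tcp_rot: [[1.0, 0.001, 0.004], [0.001, -1.0, -0.004], [0.004, 0.004, -1.0]]
force: [0.5, -0.1, -0.1]
opening: 0.004
grasp_force: 0.0
time_s: 26.92
position: [0.4508, -0.3753, 0.1018]
tcp_rot: [[1.0, 0.0, 0.004], [0.0, -1.0, -0.004], [0.004, 0.004, -1.0]]
force: [3.4, -0.9, 0.2]
opening: 0.007
grasp_force: 1.4
time_s: 27.55
position: [0.4285, -0.3383, 0.1003]
tcp_rot: [[1.0, 0.002, -0.002], [0.002, -1.0, 0.002], [-0.002, -0.002, -1.0]]
force: [-0.1, 0.8, -0.1]
opening: 0.004
grasp_force: 0.0
```

Continuing toward the stop.

```bash
python3 -m handwheel '[{"delta_rot":[0,0,0],"xyz":[0,-4,0],"hand":1},{"delta_rot":[0,0,0],"xyz":[0,-8,0],"hand":1},{"delta_rot":[0,0,0],"xyz":[0,-10,0],"hand":1},{"delta_rot":[0,0,0],"xyz":[0,-10,0],"hand":1},{"delta_rot":[0,0,0],"xyz":[0,-10,0],"hand":1}]'
```

```text
time_s: 28.18
position: [0.4288, -0.3339, 0.1005]
tcp_rot: [[1.0, 0.002, -0.0], [0.002, -1.0, -0.007], [-0.0, 0.007, -1.0]]
force: [-5.8, -11.5, -2.9]
opening: 0.003
grasp_force: 5.3
```

```bash
python3 -m handwheel '[{"delta_rot":[0,0,0],"xyz":[0,-4,0],"hand":1},{"delta_rot":[0,0,0],"xyz":[0,-8,0],"hand":1},{"delta_rot":[0,0,0],"xyz":[0,-8,0],"hand":1},{"delta_rot":[0,0,0],"xyz":[0,-8,0],"hand":1},{"delta_rot":[0,0,0],"xyz":[0,-8,0],"hand":1}]'
```

```text
time_s: 28.8
position: [0.4291, -0.3335, 0.1007]
tcp_rot: [[1.0, 0.005, 0.002], [0.005, -1.0, -0.02], [0.002, 0.02, -1.0]]
force: [-12.8, -27.8, -11.3]
opening: 0.008
grasp_force: 13.0
```

At the stop: no movement under 28 N. Back off and check everything.

```bash
python3 -m handwheel '[{"delta_rot":[0,0,0],"xyz":[0,20,0],"hand":1},{"delta_rot":[0,0,0],"xyz":[0,45,0],"hand":1},{"delta_rot":[0,0,0],"xyz":[0,60,-60],"hand":1},{"delta_rot":[0,0,0],"xyz":[0,100,-120],"hand":1},{"delta_rot":[0,0,0],"xyz":[0,150,-150],"hand":1}]'
python3 - <<'E'
from h import *
a=vision.capture('side');b=vision.capture('scene')
o=np.hstack([cv2.resize(a[100:370,130:400],(400,400)),cv2.resize(b[110:330,100:460],(400,400))]);cv2.imwrite('pics/m6.png',o[:,:,::-1])
E
```

```text
time_s: 29.42
position: [0.4302, -0.4673, 0.2503]
tcp_rot: [[1.0, 0.003, 0.001], [0.003, -1.0, 0.001], [0.001, -0.001, -1.0]]
force: [1.4, 0.3, -0.8]
opening: 0.005
grasp_force: 0.0
```

View pics/m6.png

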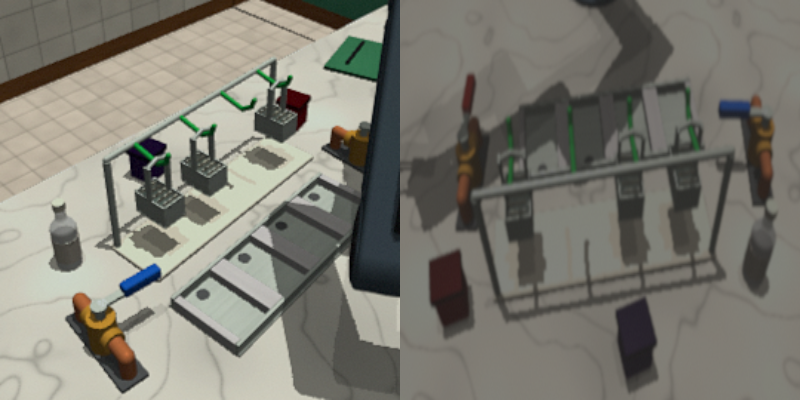

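The final view shows all three baskets hanging, the blue lever across its pipe and the red lever in line with its pipe. The jars and the bottle are untouched.

```bash
python3 -c "
from rig import workorder; print(workorder.hand_in())"
```

```text
the job is handed in; nothing more can be done
None
```

Job handed in at about 29 s: blue lever shut first, then all 3 baskets present hung on hooks 0, 2 and 3, then red lever fully open, with jars and bottle untouched; I viewed 15 pictures, one over the limit of 14.

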